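Refit the stroke pin of the pastry filler

ROBOT

A 6-joint arm with a two-finger parallel gripper is mounted at the origin on the work surface. World frame = base frame: x ahead of the robot, y to its left, z up, the work surface at z = 0. Lengths are in mm, angles in degrees, forces in N, time in s.
With the tool pointing down it reaches from about 350 to 725 mm from the base axis. Payload 4.3 kg.
Tool frame: the origin (TCP) lies on the centre line of the jaws, within the pads' length; the fingertips stand 22 mm ahead of it and the grasp point (between the pads) lies 3 mm ahead of it; z points along the fingers, y is the line along which they close (so a half turn about z gives the same grasp; the last joint's range is limited). The gripper opens to 85 mm and grips with 20 to 120 N. Pads are 22 mm wide; open, the fingers measure 114 mm over their backs; the gripper's body (76 mm by 85 mm) begins 54 mm behind the grasp point. The pads swing forward as they close: fully open they stand 13 mm farther back than shut.
Start: joints at [67.764, 21.618, 4.641, 73.018, 0, 83.68], TCP at [157.694, 552.989, 253.329] pointing down, gripper open.
Joint ranges: [-156.06, 156.06], [-48.1, 94.91], [-58.44, 69.94], [-101.28, 121.22], [-78.64, 73.56], [-180, 180]. Speed limits (degrees/s): [147.25, 147.25, 180, 180, 180, 180].

INTERFACE

Orientations are given as a 3x3 rotation matrix whose columns are the frame's x, y, z axes.
In Python, from station import env, optics gives the robot as it stands. The module is installed in compiled form; this text tells all that it offers.
- The arm moves only by the tool play_rows, never from a script. Its argument "steps" is a list of rows, each a list of 7 numbers: the shift along the tool's x, y, z in mm, then the turn, a rotation vector about the tool's x, y, z in degrees, then the opening, from 0 (shut) to 1 (fully open). In form: [[tx, ty, tz, rx, ry, rz, fingers], ...]. A call has 1 to 12 rows; each row shifts and turns the commanded pose from where the row before left it, along the tool's axes as they then stand; what a row does not reach is not made up. A row lasts 1/10 s, in which the tool goes at most 50 mm and 8.59 degrees, less where a joint would pass 70% of its speed; a pose out of reach is approached as far as the arm can. A call with a gripper value outside its range is refused whole. The fingers move at their own pace and stop on an object; the grip force is fixed at half the most. Time passes only in rows, so rows that do not move let the fingers close. It gives the time, the measured TCP pose, the force, the opening and the grip force at its end, in the units of the state.
- env.read_state(): the state, without advancing time (a new reading comes with each control period).
- optics.snapshot(name): name is "side" or "top"; returns the picture (384x512x3 uint8, red, green, blue); there is no depth.
- optics.camera_params(name): a dict with "K" (3x3 intrinsics, pixels), "dist_coeffs" ([k1, k2, p1, p2, k3] as OpenCV has them; the pictures are not rectified), "xyz" and "attitude" of the camera in the world. Camera axes: x right, y up, looking along -z (the intrinsics and any distortion apply to the point x, -y, -z); pixel columns grow to the right and rows downward; lengths in mm; the calibration is good to about 2 mm. A picture is of the moment at which its call begins. camera_params takes no time and is no camera call.
- env.close_job(): hands the job in; it is judged then, once.
The state is a dict: "t": time; "joints": joint angles; "qd": joint speeds; "joint_efforts": joint torques, N m; "tcp_pos": TCP position; "orientation": TCP orientation; "wrist_force": force on the tool from outside, world axes, zero at the start; "torque": the same for the moment, N m; "opening": finger opening in mm; "gripper_force": force on a finger pad.
Only numpy, scipy, OpenCV 4.12 (cv2) and the standard library are available. Lean on these libraries where they do the work, as an engineer would, in place of code of your own. Each camera call takes 0.05 s, during which the arm holds its last target. There are 200 camera calls.

TASK

The pastry filler has been washed and its stroke pin must go back in. Lift the blue-headed pin out of the white stand, put its foot down through the round end of the keyhole slot until it stands on the slide bar inside, then, pressing lightly, drag it along the slot until it drops into the groove hidden in the bar; stop there, see that the collar is down flush on the housing all round, and let go. Push gently all the way, so that the bar is not scored, and leave the nozzles, the bowl and the clamp ring alone.

Things in the scene. Friction and masses are not known exactly. Their poses are not given: they have to be found in the camera images.
- filler: fixed bench piston filler, 620 mm long, z up, y along the piston from the steel valve end (-y) to the grey air cylinder (+y); origin on the bench under the middle of the guide housing. The housing is the square box in the middle, 64 mm wide (x), 200 mm long, its flat steel top 115 mm high. Beside it the parts reach 122 mm, the valve port (y = -285) 153 mm, an air fitting (y = 115) 133 mm
- keyhole (a point): centre of the keyhole's round entry (22 mm across) in the housing's top plate (8 mm thick), on the plate's top face; axes as filler. From it a straight slot 11 mm wide runs along the filler's +y
- slot_end (a point): far end of the slot, on its centre line on the plate's top face, 105 mm from keyhole along the filler's +y
- bar_face (a point): point under the entry on the flat, level top of the slide bar, 21 mm below the plate's top face (gap under the plate 13 mm). One groove, 17 mm wide and 13 mm deep, cuts straight across the bar, centre 28 to 86 mm from here along the slot, unknown each time. The bar stays put under 60 N; pushing the pin on bar or housing in any direction with more than 25 N scores it
- stand: fixed white plastic drying block 65 (x) x 215 (y) x 45 mm high, origin at the centre of its underside, with three through sockets 18 mm across at y = -75, 0 and 75 mm; the pin and the two nozzles stand in them in any order, each hanging by its collar on the block's top
- pin: upright steel stroke pin, 76 mm long, about 0.14 kg; origin at the centre of its underside, z up along it. Foot 14 mm across, 10 mm high, its lowest 3 mm tapering to 9 mm; neck 8 mm across up to z = 31; collar 28 mm across, z = 31 to 36; blue round head 22 mm across, z = 36 to 76. On the bar its collar is 10 mm above the plate; fully in the groove the collar is flush on the plate
- pin_head (a point): point to hold, on the axis of the pin's blue head, 60 mm above the foot's underside and 24 mm above the collar. The foot passes only the round entry, the neck also the slot, so away from the entry the pin can be lifted no more than 3 mm
- nozzle_a: loose steel filling nozzle in the stand, 103 mm long, thin upright tube 7 mm across on a cone and a 28 mm collar; origin at the centre of its lower end. To be left alone
- nozzle_b: the same with a 10 mm tube. To be left alone
- bowl: loose steel bowl 140 mm across and 55 mm high, origin at the centre of its underside. To be left alone
- clamp: loose steel clamp ring 68 mm across and 18 mm high, origin at the centre of its underside. To be left alone

How it is judged (in metres and radians):
On the way, in this order (a step that is already met when the one before it is completed fails the run):
1. the pin's foot has gone down through the round entry and stands on the bar (foot within 6 mm of the entry's axis, its underside 18 to 24 mm below the plate's top face) for 0.1 s (horizontal distance between pin and keyhole below 0.006 m and z of pin in the frame of keyhole between -0.024 and -0.018 m), for 0.1 s.
2. the pin is dragged along the slot on the bar: foot more than 14 mm from the entry along the slot, under the plate and on top of the bar, for 0.1 s (y of pin in the frame of keyhole above 0.014 m and z of pin in the frame of keyhole between -0.024 and -0.0165 m), for 0.1 s.
At the end, for the whole second after the job is handed in: the pin has dropped into the bar's groove within the slot: collar within 2 mm of the plate's top face (foot at least 29 mm below that face), 20 to 95 mm along the slot and within 5 mm of its centre line, upright within 0.08 rad, at rest and let go (z of pin in the frame of keyhole below -0.029 m and y of pin in the frame of keyhole between 0.02 and 0.095 m and x of pin in the frame of keyhole between -0.005 and 0.005 m and angle between pin's own z axis and vertical below 0.08 rad and linear speed of pin below 0.01 m/s and contact force between the fingers and pin below 0.1 N); the robot touches nothing.
It fails at once if the pin is pushed on the filler (bar or housing) with more than 25 N (contact force between pin and filler above 25 N).
It fails at once if a nozzle is moved by more than 10 mm or pulled out (distance of any of nozzle_a, nozzle_b from where it was at the start of the episode above 0.01 m).
It fails at once if the bowl or the clamp ring is moved by more than 20 mm (distance of any of bowl, clamp from where it was at the start of the episode above 0.02 m).
It also fails if it takes over 58 s, if anything falls off the work surface, if the arm or the gripper's body presses on something with over 40 N, if the wrist force passes 120 N, or if a joint passes its speed limit or range.

## Working session

There is one attempt and no reset: what is moved stays moved. The work goes in short steps, Python scripts to look and compute and a tool call to move; the robot and the scene stay as the last step left them, time stands still between calls to the robot, and variables do not carry over. Pictures are saved under pics/ and viewed, at most 10 in all, crops included, and the job is handed in when it is done.

Besides the shell and the picture viewer there is one more tool, called as name([rows], argument=value, ...), one row to a line, values as JSON. play_rows: Moves the arm, as the interface text tells. Its arguments: {"type":"object","properties":{"steps":{"type":"array"}},"required":["steps"]}

```bash
mkdir -p pics; python3 - <<'E'
from station import env, optics
import cv2
for n in ("top","side"):
    im=optics.snapshot(n); cv2.imwrite(f"pics/{n}0.png",cv2.resize(im[:,:,::-1],(800,600),interpolation=cv2.INTER_CUBIC)); cv2.imwrite(f"{n}0raw.png",im[:,:,::-1])
    print(optics.camera_params(n))
print(env.read_state())
E
```

```text
{'K': array([[362.86834459,   0.        , 252.23545643],
       [  0.        , 362.86834459, 196.00008626],
       [  0.        ,   0.        ,   1.        ]]), 'dist_coeffs': array([-0.06587763,  0.        ,  0.        ,  0.        ,  0.        ]), 'xyz': array([ 364.28953628,   -5.89090136, 1110.40900894]), 'attitude': array([[ 0.02954057,  0.98845379, -0.14861515],
       [-0.99956293,  0.02904296, -0.00551783],
       [-0.00113789,  0.14871319,  0.98887972]])}
{'K': array([[346.8584066 ,   0.        , 253.23392352],
       [  0.        , 346.8584066 , 195.81787661],
       [  0.        ,   0.        ,   1.        ]]), 'dist_coeffs': array([-0.05329668,  0.        ,  0.        ,  0.        ,  0.        ]), 'xyz': array([432.09993619, 799.86876479, 700.39351699]), 'attitude': array([[-0.99287005,  0.07927693, -0.08901814],
       [-0.11847987, -0.57426108,  0.81005353],
       [ 0.0130989 ,  0.81482475,  0.57955935]])}
{'t': 0.1, 'joints': array([6.77639056e+01, 2.16594604e+01, 4.57108687e+00, 7.30183349e+01,
       2.67560704e-04, 8.36815429e+01]), 'qd': array([-0.04749141, -0.13143907,  0.09233898,  0.05079977,  0.0736898 ,
       -0.02461915]), 'joint_efforts': array([ 6.60704718e-04, -4.64693320e+01,  2.70583338e+01,  1.21415168e-02,
       -3.94190988e-05,  2.07278998e-05]), 'tcp_pos': array([157.4703638 , 552.45181794, 252.4402122 ]), 'orientation': array([[-9.61656856e-01,  2.74254606e-01, -7.09103587e-04],
       [ 2.74255443e-01,  9.61655337e-01, -1.72214093e-03],
       [ 2.09608167e-04, -1.85058415e-03, -9.99998266e-01]]), 'wrist_force': array([ 0.37841533,  0.41852633, -0.90949399]), 'torque': array([-0.01102878, -0.06280188, -0.02207261]), 'gripper_force': 0.0, 'opening': 85.37864452253365}
```

View pics/top0.png

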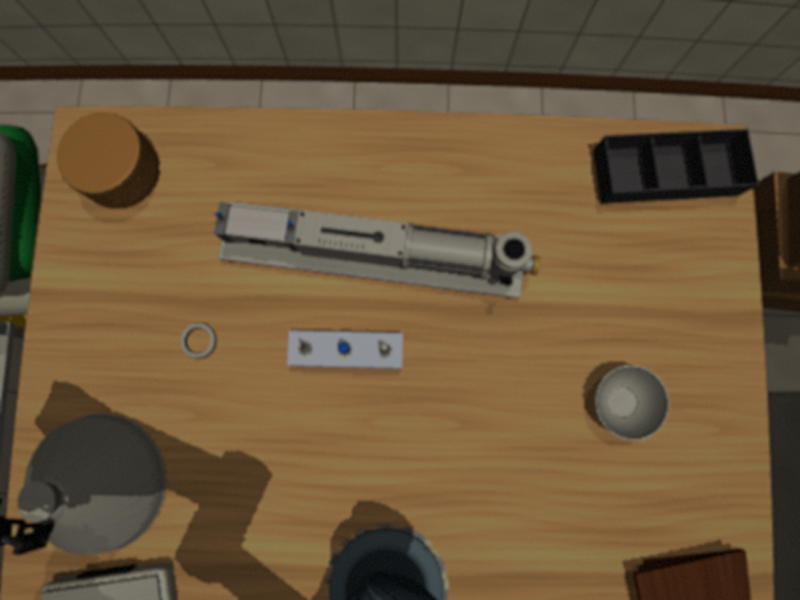

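View pics/side0.png

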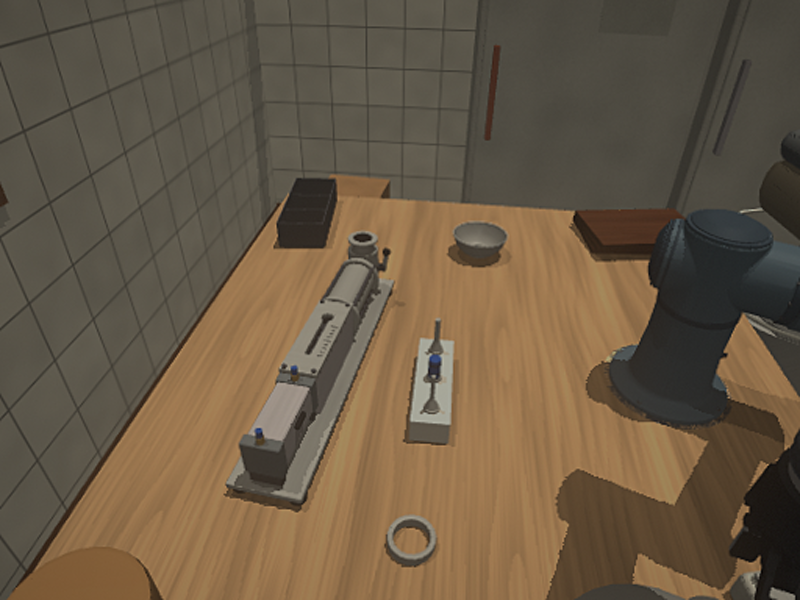

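The pin with the blue head is in the middle socket: top (344,347), side (434,366). In the top view the keyhole entry is at about (378,237) and the slot runs left to about (321,231). I'll zoom in for accuracy.

```bash
cat > h.py <<'E'
import numpy as np, cv2
from station import env, optics
def ray(n,uv):
    c=optics.camera_params(n)
    p=cv2.undistortPoints(np.array([[uv]],float),c["K"],c["dist_coeffs"])[0,0]
    return c["xyz"], c["attitude"]@np.array([p[0],-p[1],-1])
def at(n,uv,z):
    o,d=ray(n,uv); return o+d*(z-o[2])/d[2]
def proj(n,P):
    c=optics.camera_params(n); q=(np.asarray(P,float).reshape(-1,3)-c["xyz"])@c["attitude"]*[1,-1,-1]
    return cv2.projectPoints(q,np.zeros(3),np.zeros(3),c["K"],c["dist_coeffs"])[0][:,0]
def crop(n,im,u0,v0,w,h,s): return cv2.resize(im[v0:v0+h,u0:u0+w],None,fx=s,fy=s,interpolation=cv2.INTER_CUBIC)
E
python3 - <<'E'
from h import *
t=cv2.imread("top0raw.png"); s=cv2.imread("side0raw.png")
# 400x300 tiles
a=crop("top",t,185,130,80,60,5); b=crop("top",t,180,200,80,60,5)
c=crop("side",s,170,190,80,60,5); d=crop("side",s,240,200,100,75,4)
cv2.imwrite("pics/tiles.png",np.vstack([np.hstack([a,b]),np.hstack([c,d])]))
# blue blob
for n,i in(("top",t),("side",s)):
    g=i.astype(int); m=((g[:,:,0]>g[:,:,2]+35)&(g[:,:,0]>60)).astype(np.uint8)
    k,_,st,ce=cv2.connectedComponentsWithStats(m)
    print(n,[(list(map(int,st[j])),ce[j].round(2)) for j in range(1,k) if st[j][4]>6])
E
```

```text
top [([138, 136, 3, 3, 7], array([139.29, 137.  ])), ([184, 141, 3, 4, 8], array([185. , 142.5])), ([216, 219, 7, 7, 39], array([219.13, 222.13]))]
side [([275, 227, 7, 5, 31], array([278., 229.])), ([186, 234, 4, 3, 9], array([187.67, 234.89])), ([163, 274, 5, 3, 12], array([165.17, 275.08]))]
```

View pics/tiles.png

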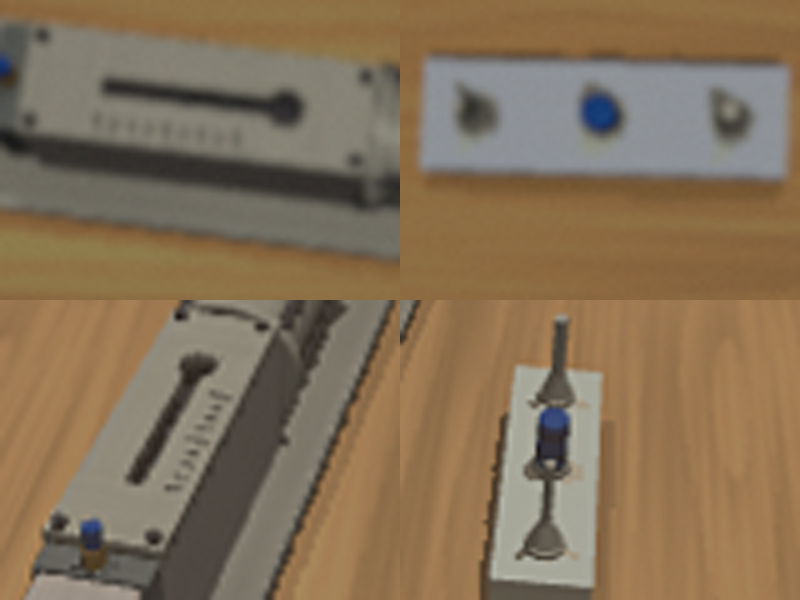

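```bash
python3 - <<'E'
from h import *
def tri(ua,ub):
    (o1,d1),(o2,d2)=ray("top",ua),ray("side",ub)
    A=np.c_[d1,-d2]; s=np.linalg.lstsq(A,o2-o1,rcond=None)[0]
    p,q=o1+s[0]*d1,o2+s[1]*d2; return ((p+q)/2).round(1),np.linalg.norm(p-q).round(1)
K=((242.0,151.0),(209.2,202.6)); S=((205.2,146.6),(196.4,226.0)); P=((219.3,222.1),(278.3,228.9))
for nm,k,z in(("key",K,115),("end",S,115),("pinheadtop",P,90)):
    print(nm,at("top",k[0],z).round(1),at("side",k[1],z).round(1),"tri",tri(*k))
k,e=[ (at("top",q[0],115)+at("side",q[1],115))/2 for q in(K,S)]
print("len",np.linalg.norm(e-k), "ang",np.degrees(np.arctan2(*(e-k)[:2])))
f=lambda x,y:(180+(x-400+.5)/5-.5,200+(y+.5)/5-.5)
C=[at("top",f(*c),45) for c in((422,58),(790,65),(788,180),(420,170))]
print(np.round(C,1),np.mean(C,0)); 
# housing plate corners in top via screws
g=lambda x,y:(185+(x+.5)/5-.5,130+(y+.5)/5-.5)
print(np.round([at("top",g(*c),115)[:2] for c in((42,35),(366,76),(356,160),(28,120))],1))
E
```

```text
key [641.8  32.4 115. ] [641.5  31.6 115. ] tri (array([641.4,  32.4, 115.7]), np.float64(0.3))
end [651.7 137.3 115. ] [651.9 135.7 115. ] tri (array([651.4, 137.2, 116.3]), np.float64(0.1))
pinheadtop [440.6  90.3  90. ] [441.1  89.6  90. ] tri (array([440.8,  90.3,  90.6]), np.float64(0.5))
len 105.0396744715298 ang 5.564995991854394
[[473.  200.5  45. ]
 [475.4 -17.2  45. ]
 [407.8 -17.9  45. ]
 [407.  198.   45. ]] [440.81096541  90.83507164  45.        ]
[[680.3 173.8]
 [661.2 -11.8]
 [612.1  -7.5]
 [630.1 178.9]]
```

play_rows([
  [-33.3, -30.6, 0, 0, 0, 0, 0.7],
  [-33.3, -30.6, 0, 0, 0, 0, 0.7],
  [-33.3, -30.6, 0, 0, 0, 0, 0.7],
  [-33.3, -30.6, 0, 0, 0, 0, 0.7],
  [-33.3, -30.6, 0, 0, 0, 0, 0.7],
  [-33.3, -30.6, 0, 0, 0, 0, 0.7],
  [-33.3, -30.6, 0, 0, 0, 0, 0.7],
  [-33.3, -30.6, 0, 0, 0, 0, 0.7],
  [-33.3, -30.6, 0, 0, 0, 0, 0.7],
  [-33.3, -30.6, 0, 0, 0, 0, 0.7],
  [-33.3, -30.6, 0, 0, 0, 0, 0.7],
  [-33.3, -30.6, 0, 0, 0, 0, 0.7],
])

```text
t: 1.3
tcp_pos: [441.6, 88.5, 253.1]
orientation: [[-0.962, 0.274, -0.0], [0.274, 0.962, 0.0], [0.0, 0.0, -1.0]]
wrist_force: [0.3, 0.2, -0.1]
opening: 59.8
gripper_force: 0.0
```

play_rows([
  [0, 0, 0, 0, 0, 7.95, 0.7],
  [0, 0, 0, 0, 0, 7.95, 0.7],
  [0, 0, 0, 0, 0, 7.95, 0.7],
  [0, 0, 0, 0, 0, 7.95, 0.7],
  [0, 0, 0, 0, 0, 7.95, 0.7],
  [0, 0, 0, 0, 0, 7.95, 0.7],
  [0, 0, 0, 0, 0, 7.95, 0.7],
  [0, 0, 0, 0, 0, 7.95, 0.7],
  [0, 0, 0, 0, 0, 7.95, 0.7],
  [0, 0, 0, 0, 0, 7.95, 0.7],
  [0, 0, 0, 0, 0, 0, 0.7],
  [0, 0, 0, 0, 0, 0, 0.7],
])

```text
t: 2.5
tcp_pos: [441.0, 90.2, 253.0]
orientation: [[0.092, 0.996, -0.001], [0.996, -0.092, 0.0], [-0.0, -0.001, -1.0]]
wrist_force: [0.4, -0.1, -0.1]
opening: 60.1
gripper_force: 0.0
```

play_rows([
  [0, 0, 30, 0, 0, 0, 0.7],
  [0, 0, 35, 0, 0, 0, 0.7],
  [0, 0, 35, 0, 0, 0, 0.7],
  [0, 0, 30, 0, 0, 0, 0.7],
  [0, 0, 20, 0, 0, 0, 0.7],
  [0, 0, 14, 0, 0, 0, 0.7],
  [0, 0, 10, 0, 0, 0, 0.7],
  [0, 0, 0, 0, 0, 0, 0.7],
  [0, 0, 0, 0, 0, 0, 0.7],
])

```text
t: 3.4
tcp_pos: [441.5, 90.3, 79.7]
orientation: [[0.094, 0.996, 0.0], [0.996, -0.094, 0.0], [0.0, 0.0, -1.0]]
wrist_force: [0.6, -1.0, -0.2]
opening: 59.9
gripper_force: 0.0
```

play_rows([
  [0, 0, 0, 0, 0, 0, 0.4],
  [0, 0, 0, 0, 0, 0, 0.1],
  [0, 0, 0, 0, 0, 0, 0],
  [0, 0, 0, 0, 0, 0, 0],
  [0, 0, 0, 0, 0, 0, 0],
  [0, 0, 0, 0, 0, 0, 0],
  [0, 0, 0, 0, 0, 0, 0],
  [0, 0, 0, 0, 0, 0, 0],
])

```text
t: 4.2
tcp_pos: [441.8, 90.4, 80.1]
orientation: [[0.094, 0.996, 0.001], [0.996, -0.094, 0.0], [0.0, 0.001, -1.0]]
wrist_force: [-1.0, -0.3, 6.5]
opening: 20.4
gripper_force: 58.5
```

play_rows([
  [0, 0, -4, 0, 0, 0, 0],
  [0, 0, -8, 0, 0, 0, 0],
  [0, 0, -12, 0, 0, 0, 0],
  [0, 0, -16, 0, 0, 0, 0],
  [0, 0, -20, 0, 0, 0, 0],
  [0, 0, -25, 0, 0, 0, 0],
  [0, 0, -25, 0, 0, 0, 0],
  [0, 0, -20, 0, 0, 0, 0],
  [0, 0, -12, 0, 0, 0, 0],
  [0, 0, -6, 0, 0, 0, 0],
  [0, 0, 0, 0, 0, 0, 0],
  [0, 0, 0, 0, 0, 0, 0],
])

```text
t: 5.4
tcp_pos: [440.8, 90.2, 226.7]
orientation: [[0.094, 0.996, -0.001], [0.996, -0.094, 0.0], [-0.0, -0.001, -1.0]]
wrist_force: [-0.4, 0.4, -1.0]
opening: 20.6
gripper_force: 58.7
```

```bash
python3 - <<'E'
from h import *
s=env.read_state(); print(s["t"],s["tcp_pos"],s["wrist_force"],s["opening"])
d=np.array([641.6,32.2])-s["tcp_pos"][:2]; print("tool delta",s["orientation"].T@np.r_[d,0])
E
```

```text
5.4 [440.83353749  90.23987735 226.72069711] [-0.42382938  0.43296446 -0.97356127] 20.584544149692118
tool delta [-38.83150458 205.34817201  -0.20575437]
```

play_rows([
  [-1.8, 9.3, 0, 0, 0, 0, 0],
  [-4, 21, 0, 0, 0, 0, 0],
  [-5, 27, 0, 0, 0, 0, 0],
  [-6, 31, 0, 0, 0, 0, 0],
  [-6, 31, 0, 0, 0, 0, 0],
  [-6, 31, 0, 0, 0, 0, 0],
  [-5, 27, 0, 0, 0, 0, 0],
  [-3, 18, 0, 0, 0, 0, 0],
  [-2, 10, 0, 0, 0, 0, 0],
  [0, 0, 0, 0, 0, 0, 0],
  [0, 0, 10, 0, 0, 0, 0],
  [0, 0, 0, 0, 0, 0, 0],
])

```text
t: 6.6
tcp_pos: [640.5, 32.5, 215.0]
orientation: [[0.094, 0.996, -0.004], [0.996, -0.094, 0.0], [-0.0, -0.004, -1.0]]
wrist_force: [-1.1, -0.8, -1.3]
opening: 20.2
gripper_force: 59.0
```

play_rows([
  [0, 0, 10, 0, 0, 0, 0],
  [0, 0, 10, 0, 0, 0, 0],
  [0, 0, 6, 0, 0, 0, 0],
  [0, 0, 0, 0, 0, 0, 0],
  [0, 0, 0, 0, 0, 0, 0],
])

```text
t: 7.1
tcp_pos: [641.8, 32.3, 191.1]
orientation: [[0.094, 0.996, -0.0], [0.996, -0.094, 0.0], [0.0, -0.0, -1.0]]
wrist_force: [0.6, 0.2, -2.0]
opening: 20.3
gripper_force: 59.0
```

```bash
python3 - <<'E'
from h import *
s=env.read_state(); print(s["t"],s["tcp_pos"],s["wrist_force"],s["opening"])
f=s["tcp_pos"].copy(); f[2]-=66; print("nominal foot",f,"proj side",proj("side",f),"top of head",proj("side",f+[0,0,76]),"collar bottom",proj("side",f+[0,0,31]),"key",proj("side",[641.6,32.2,115]))
a=optics.snapshot("side")[:,:,::-1]; b=optics.snapshot("top")[:,:,::-1]
cv2.imwrite("pics/s1.png",np.hstack([crop("",a,180,150,80,100,5),crop("",b,200,115,80,100,5)]))
cv2.imwrite("side1.png",a);cv2.imwrite("top1.png",b)
E
```

```text
7.1 [641.76415653  32.33602165 191.14927964] [ 0.63827415  0.21674779 -2.01061137] 20.282566260179742
nominal foot [641.76415653  32.33602165 125.14927964] proj side [[208.83197581 199.85265523]] top of head [[207.10968166 176.96553324]] collar bottom [[208.14601196 190.77035243]] key [[209.11932148 202.73011095]]
```

View pics/s1.png

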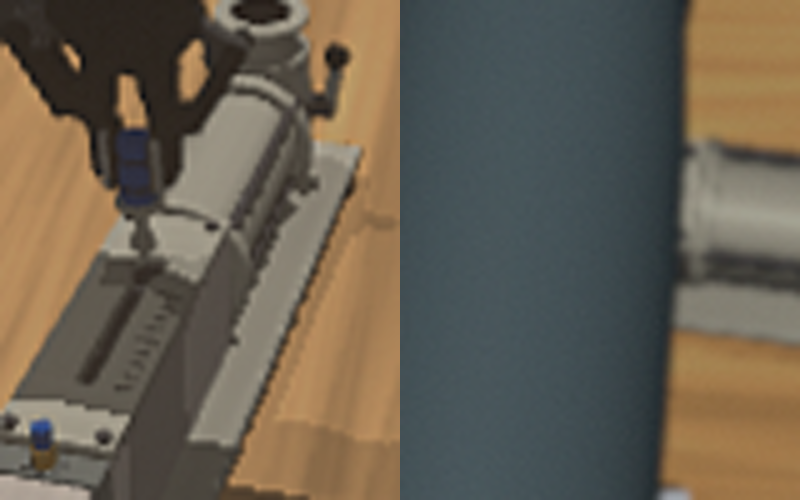

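The pin hangs just above the entry. The side view puts its foot at about u=208.0, against about 208.8 predicted on axis. A closer look is worthwhile before lowering.

```bash
python3 - <<'E'
from h import *
a=cv2.imread("side1.png")
cv2.imwrite("pics/z1.png",np.hstack([cv2.resize(a[172:212,194:224],None,fx=13,fy=13,interpolation=cv2.INTER_NEAREST)]))
g=a.astype(int)
for v in range(176,206): print(v,[int(x) for x in g[v,200:219].mean(1)], "B" if v<192 else "", [int(x) for x in (g[v,200:219,0]-g[v,200:219,2])] if v<190 else "")
E
```

```text
176 [64, 53, 34, 39, 46, 50, 42, 41, 46, 51, 35, 38, 40, 39, 40, 38, 39, 40, 46] B [-13, -13, -19, -7, 15, 15, 25, 25, 20, 6, -16, -15, -13, -15, -14, -13, -13, -12, -11]
177 [73, 52, 37, 45, 50, 48, 49, 48, 49, 45, 44, 41, 38, 39, 38, 34, 62, 114, 120] B [-12, -14, -15, 4, 17, 16, 14, 16, 16, 7, -15, -14, -14, -14, -16, -15, -12, -18, -19]
178 [73, 48, 36, 46, 53, 49, 50, 49, 49, 48, 68, 60, 39, 38, 37, 39, 78, 133, 136] B [-12, -14, -15, 7, 16, 14, 13, 14, 12, -4, -15, -11, -14, -14, -14, -12, -14, -20, -21]
179 [73, 55, 37, 47, 52, 52, 52, 52, 49, 48, 75, 68, 43, 38, 38, 37, 79, 137, 137] B [-13, -14, -14, 6, 15, 15, 14, 16, 13, -8, -14, -13, -13, -15, -15, -14, -14, -21, -22]
180 [72, 57, 36, 43, 53, 52, 53, 52, 50, 47, 67, 68, 45, 38, 36, 36, 81, 142, 140] B [-12, -14, -16, 0, 15, 16, 16, 18, 14, -7, -15, -12, -14, -14, -15, -14, -13, -21, -22]
181 [74, 66, 33, 39, 49, 53, 52, 55, 50, 45, 64, 70, 43, 38, 37, 35, 82, 145, 141] B [-12, -14, -19, -10, 11, 19, 18, 19, 16, -7, -14, -12, -14, -15, -15, -14, -14, -22, -22]
182 [68, 70, 34, 40, 47, 44, 43, 43, 41, 44, 65, 68, 45, 38, 37
[... 2131 characters left out ...]
69, 64, 71, 64, 70, 120, 154, 150, 149, 150, 149, 149, 149]  
199 [151, 155, 152, 152, 154, 147, 86, 61, 67, 63, 73, 128, 153, 149, 148, 147, 147, 147, 148]  
200 [107, 120, 161, 160, 161, 160, 146, 115, 63, 75, 114, 141, 146, 155, 151, 149, 149, 148, 147]  
201 [82, 86, 104, 103, 102, 103, 103, 92, 68, 75, 91, 95, 100, 128, 127, 134, 138, 152, 152]  
202 [84, 69, 62, 63, 62, 60, 57, 70, 71, 63, 66, 64, 68, 93, 129, 129, 128, 135, 136]  
203 [86, 66, 68, 68, 68, 65, 61, 59, 53, 47, 51, 49, 60, 105, 140, 133, 130, 129, 130]  
204 [87, 67, 69, 70, 69, 69, 59, 45, 43, 44, 42, 42, 56, 83, 95, 103, 138, 135, 134]  
205 [72, 67, 70, 69, 68, 68, 57, 43, 44, 45, 55, 65, 67, 67, 64, 71, 93, 104, 141]
```

View pics/z1.png

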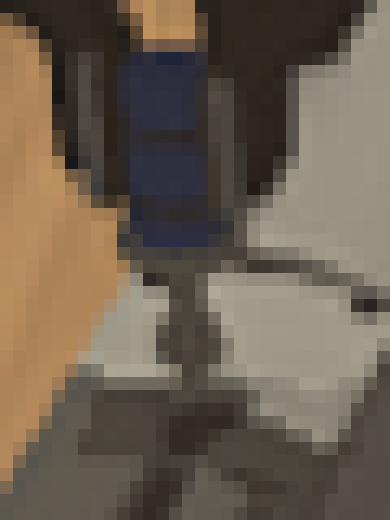

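Foot centre is u≈208.3 with 208.7 predicted, and the collar is 207.8 with 208.1 predicted. The pin is upright and within about 1 mm of the entry axis, so I'll lower it.

play_rows([
  [0, 0, 4, 0, 0, 0, 0],
  [0, 0, 4, 0, 0, 0, 0],
  [0, 0, 3, 0, 0, 0, 0],
  [0, 0, 2, 0, 0, 0, 0],
  [0, 0, 0, 0, 0, 0, 0],
])

```text
t: 7.7
tcp_pos: [641.7, 32.3, 177.7]
orientation: [[0.094, 0.996, -0.001], [0.996, -0.094, 0.0], [0.0, -0.001, -1.0]]
wrist_force: [-0.5, 0.4, -1.3]
opening: 20.4
gripper_force: 59.0
```

play_rows([
  [0, 0, 3, 0, 0, 0, 0],
  [0, 0, 3, 0, 0, 0, 0],
  [0, 0, 3, 0, 0, 0, 0],
  [0, 0, 2, 0, 0, 0, 0],
  [0, 0, 0, 0, 0, 0, 0],
  [0, 0, 0, 0, 0, 0, 0],
])

```text
t: 8.3
tcp_pos: [642.0, 32.3, 167.3]
orientation: [[0.094, 0.996, -0.0], [0.996, -0.094, 0.0], [0.0, -0.0, -1.0]]
wrist_force: [-0.3, -0.5, -2.2]
opening: 20.4
gripper_force: 59.0
```

The foot is about 14 mm into the entry with no contact. I'll creep down to the bar.

play_rows([
  [0, 0, 1.5, 0, 0, 0, 0],
  [0, 0, 1.5, 0, 0, 0, 0],
  [0, 0, 1.0, 0, 0, 0, 0],
  [0, 0, 0.7, 0, 0, 0, 0],
  [0, 0, 0, 0, 0, 0, 0],
  [0, 0, 0, 0, 0, 0, 0],
])

```text
t: 8.9
tcp_pos: [642.0, 32.3, 162.6]
orientation: [[0.094, 0.996, 0.0], [0.996, -0.094, 0.0], [0.0, 0.0, -1.0]]
wrist_force: [-0.4, 0.0, -1.5]
opening: 20.6
gripper_force: 59.0
```

play_rows([
  [0, 0, 0.5, 0, 0, 0, 0],
  [0, 0, 0.5, 0, 0, 0, 0],
  [0, 0, 0, 0, 0, 0, 0],
])

```text
t: 9.2
tcp_pos: [642.0, 32.3, 161.5]
orientation: [[0.094, 0.996, -0.0], [0.996, -0.094, 0.0], [0.0, -0.0, -1.0]]
wrist_force: [0.4, -0.5, -1.8]
opening: 20.1
gripper_force: 59.0
```

play_rows([
  [0, 0, 0.4, 0, 0, 0, 0],
  [0, 0, 0, 0, 0, 0, 0],
])

```text
t: 9.4
tcp_pos: [642.0, 32.3, 161.2]
orientation: [[0.094, 0.996, 0.0], [0.996, -0.094, 0.0], [0.0, -0.0, -1.0]]
wrist_force: [-0.7, -1.3, -2.4]
opening: 20.6
gripper_force: 59.0
```

play_rows([
  [0, 0, 0.4, 0, 0, 0, 0],
  [0, 0, 0, 0, 0, 0, 0],
])

```text
t: 9.6
tcp_pos: [642.0, 32.3, 160.8]
orientation: [[0.094, 0.996, 0.0], [0.996, -0.094, 0.0], [0.0, 0.0, -1.0]]
wrist_force: [-0.2, 0.7, -2.4]
opening: 20.2
gripper_force: 59.0
```

play_rows([
  [0, 0, 0.4, 0, 0, 0, 0],
  [0, 0, 0, 0, 0, 0, 0],
])

```text
t: 9.8
tcp_pos: [642.0, 32.3, 160.3]
orientation: [[0.094, 0.996, -0.0], [0.996, -0.094, 0.0], [0.0, -0.0, -1.0]]
wrist_force: [-0.6, 1.2, -1.7]
opening: 20.3
gripper_force: 59.0
```

play_rows([
  [0, 0, 0.3, 0, 0, 0, 0],
  [0, 0, 0, 0, 0, 0, 0],
])

```text
t: 10.0
tcp_pos: [642.0, 32.3, 160.2]
orientation: [[0.094, 0.996, 0.0], [0.996, -0.094, 0.0], [0.0, 0.0, -1.0]]
wrist_force: [0.0, -0.2, -0.2]
opening: 20.4
gripper_force: 59.0
```

play_rows([
  [0, 0, 0.3, 0, 0, 0, 0],
  [0, 0, 0, 0, 0, 0, 0],
])

```text
t: 10.2
tcp_pos: [642.0, 32.3, 160.2]
orientation: [[0.094, 0.996, 0.0], [0.996, -0.094, 0.0], [0.0, 0.0, -1.0]]
wrist_force: [-1.8, -0.8, 1.5]
opening: 20.6
gripper_force: 59.0
```

The pin stands on the bar: contact at TCP z 160.2, with the force rising softly. I'll press slightly more and start the drag.

play_rows([
  [0, 0, 0.4, 0, 0, 0, 0],
  [0.5, 0, 0, 0, 0, 0, 0],
  [1, 0, 0, 0, 0, 0, 0],
  [1, 0, 0, 0, 0, 0, 0],
  [1, 0, 0, 0, 0, 0, 0],
  [0.5, 0, 0, 0, 0, 0, 0],
  [0, 0, 0, 0, 0, 0, 0],
])

```text
t: 10.9
tcp_pos: [643.1, 35.4, 160.1]
orientation: [[0.095, 0.995, 0.002], [0.995, -0.095, -0.002], [-0.002, 0.002, -1.0]]
wrist_force: [-1.1, -3.6, 5.0]
opening: 20.3
gripper_force: 59.4
```

play_rows([
  [1, 0, 0, 0, 0, 0, 0],
  [1, 0, 0, 0, 0, 0, 0],
  [1, 0, 0, 0, 0, 0, 0],
  [1, 0, 0, 0, 0, 0, 0],
  [0, 0, 0, 0, 0, 0, 0],
])

```text
t: 11.4
tcp_pos: [643.8, 39.6, 160.2]
orientation: [[0.095, 0.995, 0.002], [0.996, -0.095, -0.002], [-0.001, 0.003, -1.0]]
wrist_force: [-0.6, -4.1, 4.4]
opening: 20.4
gripper_force: 59.4
```

play_rows([
  [0, -0.5, 0, 0, 0, 0, 0],
  [0, -0.6, 0, 0, 0, 0, 0],
  [1, 0, 0, 0, 0, 0, 0],
  [0, 0, 0, 0, 0, 0, 0],
])

```text
t: 11.8
tcp_pos: [642.8, 40.9, 160.1]
orientation: [[0.095, 0.996, 0.002], [0.996, -0.095, -0.001], [-0.001, 0.002, -1.0]]
wrist_force: [2.1, -4.1, 5.0]
opening: 20.4
gripper_force: 59.3
```

play_rows([
  [1, 0, 0, 0, 0, 0, 0],
  [1, 0, 0, 0, 0, 0, 0],
  [0, 0, 0, 0, 0, 0, 0],
])

```text
t: 12.1
tcp_pos: [642.5, 42.7, 160.1]
orientation: [[0.095, 0.996, 0.001], [0.996, -0.095, -0.002], [-0.002, 0.002, -1.0]]
wrist_force: [0.3, -5.0, 6.4]
opening: 20.4
gripper_force: 59.3
```

play_rows([
  [1, 0, 0, 0, 0, 0, 0],
  [1, 0, 0, 0, 0, 0, 0],
  [0, 0, 0, 0, 0, 0, 0],
])

```text
t: 12.4
tcp_pos: [642.4, 44.6, 160.1]
orientation: [[0.095, 0.996, 0.001], [0.995, -0.095, -0.002], [-0.002, 0.001, -1.0]]
wrist_force: [0.5, -4.8, 7.3]
opening: 20.6
gripper_force: 59.4
```

play_rows([
  [1, 0, 0, 0, 0, 0, 0],
  [1, 0, 0, 0, 0, 0, 0],
  [1, 0, 0, 0, 0, 0, 0],
  [1, 0, 0, 0, 0, 0, 0],
  [0, 0, 0, 0, 0, 0, 0],
])

```text
t: 12.9
tcp_pos: [642.7, 48.7, 160.1]
orientation: [[0.095, 0.996, 0.001], [0.996, -0.095, -0.002], [-0.002, 0.001, -1.0]]
wrist_force: [-0.1, -4.5, 7.4]
opening: 20.5
gripper_force: 59.4
```

play_rows([
  [1, 0, 0, 0, 0, 0, 0],
  [1, 0, 0, 0, 0, 0, 0],
  [1, 0, 0, 0, 0, 0, 0],
  [1, 0, 0, 0, 0, 0, 0],
  [0, 0, 0, 0, 0, 0, 0],
])

```text
t: 13.4
tcp_pos: [643.1, 52.6, 160.1]
orientation: [[0.095, 0.996, 0.001], [0.996, -0.095, -0.002], [-0.002, 0.001, -1.0]]
wrist_force: [-0.1, -3.9, 6.8]
opening: 20.7
gripper_force: 59.4
```

play_rows([
  [1, 0, 0, 0, 0, 0, 0],
  [1, 0, 0, 0, 0, 0, 0],
  [1, 0, 0, 0, 0, 0, 0],
  [0, 0, 0, 0, 0, 0, 0],
])

```text
t: 13.8
tcp_pos: [643.4, 55.6, 160.1]
orientation: [[0.095, 0.996, 0.001], [0.996, -0.095, -0.002], [-0.002, 0.001, -1.0]]
wrist_force: [-1.6, -4.9, 6.5]
opening: 20.3
gripper_force: 59.4
```

play_rows([
  [0.9, 0, 0, 0, 0, 0, 0],
  [0.8, 0, 0, 0, 0, 0, 0],
  [0.8, 0, 0, 0, 0, 0, 0],
])

```text
t: 14.1
tcp_pos: [643.6, 58.0, 160.1]
orientation: [[0.095, 0.995, 0.001], [0.995, -0.095, -0.002], [-0.002, 0.001, -1.0]]
wrist_force: [-0.2, -4.5, 7.4]
opening: 20.4
gripper_force: 59.4
```

play_rows([
  [0.9, 0, 0, 0, 0, 0, 0],
  [0.8, 0, 0, 0, 0, 0, 0],
  [0.8, 0, 0, 0, 0, 0, 0],
])

```text
t: 14.4
tcp_pos: [643.8, 60.4, 160.1]
orientation: [[0.095, 0.995, 0.001], [0.995, -0.095, -0.002], [-0.002, 0.001, -1.0]]
wrist_force: [0.3, -4.9, 7.1]
opening: 20.6
gripper_force: 59.4
```

play_rows([
  [0.9, 0, 0, 0, 0, 0, 0],
  [0.8, 0, 0, 0, 0, 0, 0],
  [0.8, 0, 0, 0, 0, 0, 0],
])

```text
t: 14.7
tcp_pos: [644.0, 62.9, 160.1]
orientation: [[0.095, 0.995, 0.001], [0.995, -0.095, -0.002], [-0.002, 0.001, -1.0]]
wrist_force: [-0.7, -5.0, 6.8]
opening: 20.8
gripper_force: 59.4
```

play_rows([
  [0.9, 0, 0, 0, 0, 0, 0],
  [0.8, 0, 0, 0, 0, 0, 0],
  [0.8, 0, 0, 0, 0, 0, 0],
])

```text
t: 15.0
tcp_pos: [644.3, 65.4, 160.1]
orientation: [[0.095, 0.995, 0.001], [0.995, -0.095, -0.002], [-0.002, 0.001, -1.0]]
wrist_force: [0.0, -4.1, 8.3]
opening: 20.3
gripper_force: 59.4
```

play_rows([
  [0.9, 0, 0, 0, 0, 0, 0],
  [0.8, 0, 0, 0, 0, 0, 0],
  [0.8, 0, 0, 0, 0, 0, 0],
])

```text
t: 15.3
tcp_pos: [644.5, 67.9, 160.1]
orientation: [[0.095, 0.995, 0.001], [0.995, -0.095, -0.002], [-0.002, 0.001, -1.0]]
wrist_force: [0.2, -5.2, 7.5]
opening: 20.3
gripper_force: 59.4
```

play_rows([
  [0.9, 0, 0, 0, 0, 0, 0],
  [0.8, 0, 0, 0, 0, 0, 0],
  [0.8, 0, 0, 0, 0, 0, 0],
])

```text
t: 15.6
tcp_pos: [644.7, 70.4, 160.1]
orientation: [[0.095, 0.995, 0.001], [0.995, -0.095, -0.002], [-0.002, 0.001, -1.0]]
wrist_force: [-0.2, -5.9, 6.9]
opening: 20.7
gripper_force: 59.4
```

play_rows([
  [0.9, 0, 0, 0, 0, 0, 0],
  [0.8, 0, 0, 0, 0, 0, 0],
  [0.8, 0, 0, 0, 0, 0, 0],
])

```text
t: 15.9
tcp_pos: [645.0, 73.0, 160.1]
orientation: [[0.095, 0.995, 0.001], [0.995, -0.095, -0.002], [-0.002, 0.001, -1.0]]
wrist_force: [-0.3, -5.1, 7.7]
opening: 20.3
gripper_force: 59.4
```

play_rows([
  [0.9, 0, 0, 0, 0, 0, 0],
  [0.8, 0, 0, 0, 0, 0, 0],
  [0.8, 0, 0, 0, 0, 0, 0],
])

```text
t: 16.2
tcp_pos: [645.1, 75.6, 160.0]
orientation: [[0.095, 0.996, 0.001], [0.996, -0.095, -0.001], [-0.001, 0.001, -1.0]]
wrist_force: [0.0, -4.0, 6.0]
opening: 20.2
gripper_force: 59.4
```

play_rows([
  [0.6, 0, 0, 0, 0, 0, 0],
  [0.6, 0, 0, 0, 0, 0, 0],
  [0.6, 0, 0, 0, 0, 0, 0],
])

```text
t: 16.5
tcp_pos: [645.2, 77.6, 159.6]
orientation: [[0.095, 0.996, 0.0], [0.996, -0.095, -0.001], [-0.001, 0.0, -1.0]]
wrist_force: [-0.0, -2.7, 4.2]
opening: 20.0
gripper_force: 59.4
```

play_rows([
  [0.5, 0, 0.2, 0, 0, 0, 0],
  [0.5, 0, 0.2, 0, 0, 0, 0],
  [0, 0, 0, 0, 0, 0, 0],
])

```text
t: 16.8
tcp_pos: [644.0, 80.0, 157.4]
orientation: [[0.094, 0.996, -0.003], [0.996, -0.094, 0.002], [0.002, -0.004, -1.0]]
wrist_force: [-1.1, 0.5, -2.2]
opening: 20.4
gripper_force: 58.8
```

The force fell back to its free value and z dropped to 157.4, so the foot is in the groove. Lowering gently.

play_rows([
  [0, 0, 0.5, 0, 0, 0, 0],
  [0, 0, 0.5, 0, 0, 0, 0],
  [0, 0, 0, 0, 0, 0, 0],
])

```text
t: 17.1
tcp_pos: [644.9, 79.5, 157.5]
orientation: [[0.094, 0.996, -0.001], [0.996, -0.094, 0.001], [0.001, -0.001, -1.0]]
wrist_force: [0.6, 1.1, -0.4]
opening: 20.5
gripper_force: 58.7
```

play_rows([
  [0, 0, 0.5, 0, 0, 0, 0],
  [0, 0, 0.5, 0, 0, 0, 0],
  [0, 0, 0, 0, 0, 0, 0],
])

```text
t: 17.4
tcp_pos: [645.4, 79.3, 157.3]
orientation: [[0.094, 0.996, 0.0], [0.996, -0.094, 0.001], [0.001, 0.0, -1.0]]
wrist_force: [-1.1, 1.6, -0.0]
opening: 20.1
gripper_force: 58.9
```

play_rows([
  [0.6, 0, 0, 0, 0, 0, 0],
  [0.6, 0, 0, 0, 0, 0, 0],
  [0, 0, 0, 0, 0, 0, 0],
  [0, 0, 0, 0, 0, 0, 0],
])

```text
t: 17.8
tcp_pos: [645.6, 80.1, 156.9]
orientation: [[0.094, 0.996, 0.0], [0.996, -0.094, -0.0], [-0.0, 0.0, -1.0]]
wrist_force: [-0.2, 0.4, -2.5]
opening: 20.4
gripper_force: 58.9
```

play_rows([
  [0, 0, 0.5, 0, 0, 0, 0],
  [0, 0, 0.5, 0, 0, 0, 0],
  [0, 0, 0, 0, 0, 0, 0],
])

```text
t: 18.1
tcp_pos: [645.5, 80.2, 155.8]
orientation: [[0.094, 0.996, 0.0], [0.996, -0.094, 0.0], [0.0, 0.0, -1.0]]
wrist_force: [-0.0, 0.7, -2.5]
opening: 20.6
gripper_force: 58.8
```

play_rows([
  [0.4, 0, 0, 0, 0, 0, 0],
  [0, 0, 0.6, 0, 0, 0, 0],
  [0, 0, 0.6, 0, 0, 0, 0],
  [0, 0, 0, 0, 0, 0, 0],
])

```text
t: 18.5
tcp_pos: [645.4, 80.5, 154.7]
orientation: [[0.094, 0.996, -0.0], [0.996, -0.094, -0.0], [-0.0, -0.0, -1.0]]
wrist_force: [-0.2, 0.8, -1.1]
opening: 20.2
gripper_force: 58.8
```

play_rows([
  [0, 0, 0.6, 0, 0, 0, 0],
  [0, 0, 0.6, 0, 0, 0, 0],
  [0, 0, 0.6, 0, 0, 0, 0],
  [0, 0, 0, 0, 0, 0, 0],
])

```text
t: 18.9
tcp_pos: [645.4, 80.5, 152.9]
orientation: [[0.094, 0.996, -0.0], [0.996, -0.094, -0.0], [-0.0, -0.0, -1.0]]
wrist_force: [0.9, 0.5, -1.7]
opening: 20.1
gripper_force: 58.8
```

play_rows([
  [0, 0, 0.5, 0, 0, 0, 0],
  [0, 0, 0.5, 0, 0, 0, 0],
  [0, 0, 0.5, 0, 0, 0, 0],
  [0, 0, 0, 0, 0, 0, 0],
])

```text
t: 19.3
tcp_pos: [645.4, 80.6, 151.4]
orientation: [[0.094, 0.996, -0.0], [0.996, -0.094, 0.0], [0.0, -0.0, -1.0]]
wrist_force: [-0.3, 0.2, -2.2]
opening: 20.4
gripper_force: 58.8
```

play_rows([
  [0, 0, 0.5, 0, 0, 0, 0],
  [0, 0, 0.5, 0, 0, 0, 0],
  [0, 0, 0, 0, 0, 0, 0],
])

```text
t: 19.6
tcp_pos: [645.5, 80.6, 150.4]
orientation: [[0.094, 0.996, -0.0], [0.996, -0.094, 0.0], [0.0, -0.0, -1.0]]
wrist_force: [-0.6, 0.2, -1.5]
opening: 20.5
gripper_force: 58.8
```

play_rows([
  [0, 0, 0.4, 0, 0, 0, 0],
  [0, 0, 0, 0, 0, 0, 0],
  [0, 0, 0, 0, 0, 0, 0],
])

```text
t: 19.9
tcp_pos: [645.5, 80.5, 150.3]
orientation: [[0.094, 0.996, 0.0], [0.996, -0.094, 0.0], [0.0, 0.0, -1.0]]
wrist_force: [-0.3, 0.2, -0.8]
opening: 20.4
gripper_force: 58.9
```

Flush contact at 150.3, exactly 10 mm below the bar contact, as expected. I'll release and retreat straight up.

play_rows([
  [0, 0, 0.3, 0, 0, 0, 0],
  [0, 0, 0, 0, 0, 0, 0],
])

```text
t: 20.1
tcp_pos: [645.5, 80.6, 150.3]
orientation: [[0.094, 0.996, 0.0], [0.996, -0.094, 0.0], [0.0, 0.0, -1.0]]
wrist_force: [-2.3, -0.3, 2.3]
opening: 20.2
gripper_force: 58.9
```

play_rows([
  [0, 0, 0, 0, 0, 0, 0.3],
  [0, 0, 0, 0, 0, 0, 0.55],
  [0, 0, 0, 0, 0, 0, 0.55],
  [0, 0, 0, 0, 0, 0, 0.55],
  [0, 0, 0, 0, 0, 0, 0.55],
  [0, 0, 0, 0, 0, 0, 0.55],
])

```text
t: 20.7
tcp_pos: [645.5, 80.6, 149.8]
orientation: [[0.094, 0.996, 0.0], [0.996, -0.094, 0.0], [0.0, 0.0, -1.0]]
wrist_force: [-0.1, -0.4, 0.2]
opening: 46.8
gripper_force: 0.0
```

play_rows([
  [0, 0, -4, 0, 0, 0, 0.55],
  [0, 0, -8, 0, 0, 0, 0.55],
  [0, 0, -15, 0, 0, 0, 0.55],
  [0, 0, -20, 0, 0, 0, 0.55],
  [0, 0, -20, 0, 0, 0, 0.55],
  [0, 0, -20, 0, 0, 0, 0.55],
  [0, 0, -15, 0, 0, 0, 0.55],
  [0, 0, -8, 0, 0, 0, 0.55],
  [0, 0, 0, 0, 0, 0, 0.55],
  [0, 0, 0, 0, 0, 0, 0.55],
])

```text
t: 21.7
tcp_pos: [645.4, 80.5, 259.4]
orientation: [[0.094, 0.996, -0.0], [0.996, -0.094, 0.0], [0.0, -0.0, -1.0]]
wrist_force: [-0.1, -0.8, 0.4]
opening: 47.0
gripper_force: 0.0
```

```bash
python3 - <<'E'
from h import *
s=env.read_state(); print(s["t"],s["tcp_pos"],s["wrist_force"],s["opening"])
b=np.array([645.4,80.6,115]); print("head top",proj("side",b+[0,0,45]),"collar bottom",proj("side",b))
a=optics.snapshot("side")[:,:,::-1]
cv2.imwrite("pics/end.png",crop("",a,165,160,80,80,7))
E
```

```text
21.7 [645.3929281   80.53272985 259.43744738] [-0.084041   -0.78995181  0.39255343] 46.95875724572371
head top [[202.62226773 199.744507  ]] collar bottom [[203.81172861 213.13602684]]
```

View pics/end.png

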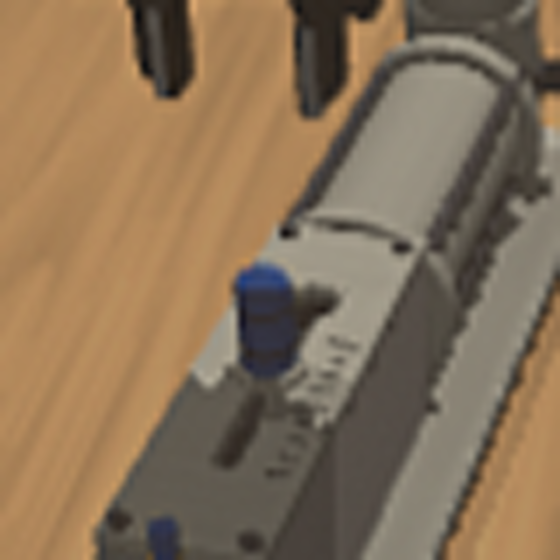

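The pin stands upright and alone in the slot. Its head top is at about (265,275) in the crop, which is image (202.4,198.8) against (202.6,199.7) predicted for a flush collar. The fingers are well clear, so I'm handing in.

```bash
python3 -c "
from station import env
print(env.close_job())"
```

```text
the job is handed in; nothing more can be done
None
```

The stroke pin is seated in the bar's groove, about 49 mm along the slot, with its collar flush and the gripper clear; the job was handed in at about 22 s, no verdict shown.

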